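# Turn a parts tin over on its stand and leave the spacers in the lid

## Robot

A 7-joint arm with a two-finger parallel gripper is mounted at the origin on the work surface. World frame = base frame: x ahead of the robot, y to its left, z up, the work surface at z = 0. Lengths are in mm, angles in degrees, forces in N, time in s.
With the tool pointing down it reaches from about 425 to 875 mm from the base axis. Payload 8.4 kg.
Tool frame: the origin (TCP) lies midway between the tips of the shut fingers; the grasp point (between the pads) lies 19 mm behind it; z points along the fingers, y is the line along which they close (so a half turn about z gives the same grasp; the last joint's range is limited). The gripper opens to 87 mm and grips with 3 to 60 N. Pads are 19 mm wide; open, the fingers measure 117 mm over their backs; the gripper's body (75 mm by 190 mm) begins 51 mm behind the grasp point.
Start: joints at [-5.684, 19.091, 2.286, 83.961, -0.768, 76.965, -3.352], TCP at [649.972, -0.012, 222.546] pointing down, gripper open.
Joint ranges: [-147.57, 147.57], [-21.85, 119.76], [-74.77, 79.35], [14.55, 137.4], [-85.83, 265.84], [4.83, 119.75], [-152.11, 152.11]. Speed limits (degrees/s): [127.2, 127.2, 159.86, 159.86, 180, 180, 180].

## Interface

Orientations are given as a 3x3 rotation matrix whose columns are the frame's x, y, z axes.
In Python, from plant import arm, read_camera, calibration gives the robot as it stands.
- The arm moves only by the tool play_rows, never from a script. Its arguments are lists of equal length, an entry for each row: "translation": the shift along the tool's x, y, z in m, a list of three; "delta_rot": the turn, a rotation vector about the tool's x, y, z in degrees, a list of three. A call has exactly 5 rows; each row is the pose to reach, as a shift and turn from the pose commanded when the call began, along the tool's axes at that moment; what a row does not reach only later rows make up. A row lasts 1/8 s, in which the tool goes at most 62.5 mm and 10.7 degrees, less where a joint would pass 70% of its speed; a pose out of reach is approached as far as the arm can. A call with a gripper value outside its range is refused whole. "grip" is the closure, from 0 (fully open) to 1 (shut), set as the call begins (left out, the last holds). The fingers move at their own pace and stop on an object; "squeeze" is the grip in N (left out, the last holds). Time passes only in rows, so rows that repeat a pose let the fingers close, or fill a call up. It gives the time, the measured TCP pose, the force, the opening and the grip force at its end, in the units of the state.
- arm.sense(): the state, without advancing time (a new reading comes with each control period).
- read_camera(name): name is "scene" or "side" or "wrist"; returns the picture (400x640x3 uint8, blue, green, red); there is no depth.
- calibration(name): a dict with "intrinsics" (3x3 intrinsics, pixels), "R" (3x3) and "t" (3): a world point X has camera coordinates R X + t. Camera axes: x right, y down, z forward; pixel columns grow to the right and rows downward; lengths in mm; the calibration is good to about 2 mm. A picture is of the moment at which its call begins: read the wrist's pose just before it. calibration takes no time and is no camera call; for the wrist camera it gives the pose at the moment of the call.
- arm.finish_job(): hands the job in; it is judged then, once.
The state is a dict: "time_s": time; "joints": joint angles; "joint_velocities": joint speeds; "effort": joint torques, N m; "tool_pos": TCP position; "orientation": TCP orientation; "ft_force": force on the tool from outside, world axes, zero at the start; "wrist_torque": the same for the moment, N m; "gripper_width": finger opening in mm; "gripper_force": force on a finger pad.
Only numpy, scipy, OpenCV 4.12 (cv2) and the standard library are available. Lean on these libraries where they do the work, as an engineer would, in place of code of your own. Each camera call takes 0.05 s, during which the arm holds its last target. There are 200 camera calls.

## Task

The closed parts tin leans lid-up on the sloping aluminium stand with two spacers loose inside. Pinch tin and lid together so that the loose lid stays shut, lift it clear, turn it upside down and lay it back on the stand lid-down against the stop, then let go; next lift the tin body off and set it down in the tray without dropping it, so that the lid is left lying on the stand as a dish with both spacers in it. Do not spill the spacers, and leave the scale, the bottle and the screwdriver where they are.

Things in the scene. Friction and masses are not known exactly. Their poses are not given: they have to be found in the camera images.
- stand: Fixed stand: aluminium bed on a dark foot plate (130 x 90 mm). Origin on the work surface, 50 mm behind (-x) the corner of bed and stop, which is 45 mm up. Axes level: z up, x where the bed falls away at 45 degrees, away from the robot and to its left. Bed 80 mm wide; it carries only the lowest 72 mm of the slope, so the tin's upper end juts out with room below for a finger
- stand_rest (a point): Middle of the resting place: a point in the stand's sloping bed plane, mid-width, 67.5 mm up the slope from the stop, 4.5 mm short of the bed's upper edge. Axes as the stand's (level). The stop is a ledge at the foot of the bed, standing 14 mm square out of it
- tin_center (a point): Centre of the tin body, half-way up: open aluminium box 130 (x) x 60 (y) x 46 mm (z), walls 3 mm; z points from floor to mouth. Floor's outer face 23 mm along -z. Closed with its lid it is 49 mm thick along z. At the start floor on the bed, x down the slope, lower end on the stop, lid facing up and away from the robot. About 0.18 kg
- tin_mouth (a point): Centre of the tin body's open mouth, in the plane of its rim, 23 mm along +z from the tin's centre; same axes as the tin
- lid_inside (a point): Centre of the lid's inner face; shut, the tin's rim rests on it (within 3 mm of tin_mouth). Aluminium cap 140 x 70 x 21 mm outside, top 3 mm thick, skirt 18 mm deep, 2 mm play round the tin, no catch; it leaves the 28 mm of tin side next to the floor bare. Axes as the tin's when shut; z out through its top, outer face 3 mm along +z. About 0.1 kg
- spacer0: Brass spacer, plain cylinder 10 mm diameter, 18 mm long, loose in the tin and hidden at the start; origin at its centre, y along its length
- spacer1: A second, identical brass spacer; origin at its centre, y along its length
- tray: Loose shallow open blue tray, 200 (x) x 190 (y) x 25 mm high, walls and floor 4 mm; origin at the centre of its underside, z up. To the left or right of the stand
- scale: Flat white bench scale, 170 x 130 x 34 mm high, on the other side of the stand from the tray; leave alone. Origin at the centre of its underside
- bottle: White closed bottle, 64 mm diameter, 150 mm tall, beyond the tray or scale; leave alone. Origin at the centre of its underside
- driver: Screwdriver with black handle lying beyond the tray or scale; leave alone. Origin on its axis line at the work surface
Things that resemble listed ones, but are neither listed nor needed, are in the scene too. What is shaped like the part that bears lid_inside but purple is not meant.

How it is judged (in metres and radians):
On the way, in this order (a step that is already met when the one before it is completed fails the run):
1. the closed tin is lifted clear of the stand, lid on (distance between tin_mouth and lid_inside below 0.008 m and distance of tin_center from where it was at the start of the episode above 0.03 m and contact force between tin and stand below 0.05 N and angle between tin_center's own z axis and vertical below 1.9 rad), for 0.1 s.
2. the tin is turned upside down off the stand with the lid still shut (distance between tin_mouth and lid_inside below 0.008 m and angle between tin_center's own z axis and vertical above 2.15 rad and contact force between lid and stand below 0.05 N), for 0.1 s.
3. the closed tin lies lid-down on the stand against the stop, let go (distance between tin_mouth and lid_inside below 0.008 m and distance between lid_inside and stand_rest below 0.015 m and angle between lid_inside's own z axis and vertical between 2.2 and 2.51 rad and contact force between the fingers and tin below 0.1 N and contact force between the fingers and lid below 0.1 N and linear speed of tin below 0.03 m/s), for 0.2 s.
At the end, for the whole second after the job is handed in: The lid lies open side up on the bed at the stop (inner face centre within 15 mm of the resting place, slope within 8 degrees of the bed's), both spacers lie in it below its rim, and the tin body rests in the tray, its centre inside the tray's walls (distance between lid_inside and stand_rest below 0.015 m and angle between lid_inside's own z axis and vertical between 2.2 and 2.51 rad and linear speed of each of lid, tin below 0.02 m/s and x of spacer0 in the frame of lid_inside between -0.07 and 0.07 m and y of spacer0 in the frame of lid_inside between -0.035 and 0.035 m and z of spacer0 in the frame of lid_inside between -0.02 and 0.002 m and linear speed of each of spacer0, spacer1 below 0.03 m/s and x of spacer1 in the frame of lid_inside between -0.07 and 0.07 m and y of spacer1 in the frame of lid_inside between -0.035 and 0.035 m and z of spacer1 in the frame of lid_inside between -0.02 and 0.002 m and x of tin_center in the frame of tray between -0.096 and 0.096 m and y of tin_center in the frame of tray between -0.091 and 0.091 m and z of tin_center in the frame of tray between 0 and 0.062 m); the robot touches nothing.
It fails at once if the lid comes open anywhere but lid-down on the stand (distance between tin_mouth and lid_inside above 0.014 m and distance between lid_inside and stand_rest above 0.03 m).
It fails at once if a spacer is spilled onto the bench or the tray (height (world z) of any of spacer0, spacer1 below 0.035 m).
It fails at once if the tin is dropped or thrown (contact force between the fingers and tin below 0.1 N and linear speed of tin above 0.8 m/s).
It fails at once if the scale, the bottle or the screwdriver is pushed away (distance of any of scale, bottle, driver from where it was at the start of the episode above 0.03 m).
It also fails if it takes over 58 s, if anything falls off the work surface, if the arm or the gripper's body presses on something with over 40 N, if the wrist force passes 120 N, or if a joint passes its speed limit or range.

## Working session

There is one attempt and no reset: what is moved stays moved. The work goes in short steps, Python scripts to look and compute and a tool call to move; the robot and the scene stay as the last step left them, time stands still between calls to the robot, and variables do not carry over. Pictures are saved under pics/ and viewed, at most 10 in all, crops included, and the job is handed in when it is done.

Besides the shell and the picture viewer there is one more tool, called after "Request:" in YAML: its name, and indented under it one key for each argument. play_rows: Moves the arm, as the interface text tells. Its arguments: {"type":"object","properties":{"translation":{"type":"array","items":{"type":"array","items":{"type":"number"}}},"delta_rot":{"type":"array","items":{"type":"array","items":{"type":"number"}}},"grip":{"type":"number"},"squeeze":{"type":"number"}},"required":["translation","delta_rot"]}

```bash
mkdir -p pics; ls
cat > h.py <<'E'
import numpy as np, cv2, json
from plant import arm, read_camera, calibration
np.set_printoptions(precision=3,suppress=True)
def ray(c,uv):
    K=np.array(c["intrinsics"]);R=np.array(c["R"]);t=np.array(c["t"]).ravel()
    d=R.T@np.linalg.solve(K,[uv[0],uv[1],1]);return -R.T@t,d/np.linalg.norm(d)
def onz(c,uv,z):
    o,d=ray(c,uv);return o+d*(z-o[2])/d[2]
def tri(c1,u1,c2,u2):
    o,d=ray(c1,u1);p,e=ray(c2,u2)
    s=np.linalg.lstsq(np.c_[d,-e],p-o,rcond=None)[0]
    a=o+d*s[0];b=p+e*s[1];return (a+b)/2,np.linalg.norm(a-b)
def proj(c,X):
    v=np.array(c["intrinsics"])@(np.array(c["R"])@X+np.array(c["t"]).ravel());return v[:2]/v[2]
E
python3 - <<'E'
from h import *
for n in("scene","side","wrist"):
    im=read_camera(n);cv2.imwrite(f"pics/{n}0.png",im)
    c=calibration(n);o,d=ray(c,(320,200));print(n,o,d)
print(arm.sense()["orientation"],arm.sense()["time_s"])
E
```

```text
pics
scene [1397.005  -65.154  971.543] [-0.674  0.072 -0.735]
side [ 342.48  1008.182  701.576] [ 0.195 -0.834 -0.516]
wrist [648.959  78.257 384.095] [ 0.004 -0.288 -0.958]
[[ 0.     1.    -0.001]
 [ 1.    -0.    -0.   ]
 [-0.    -0.001 -1.   ]] 0.15
```

View pics/scene0.png

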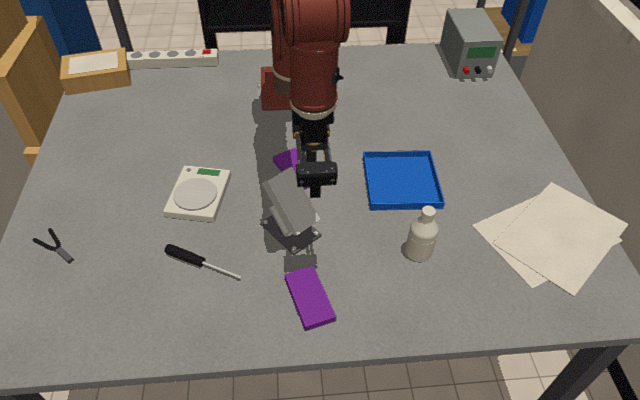

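View pics/side0.png

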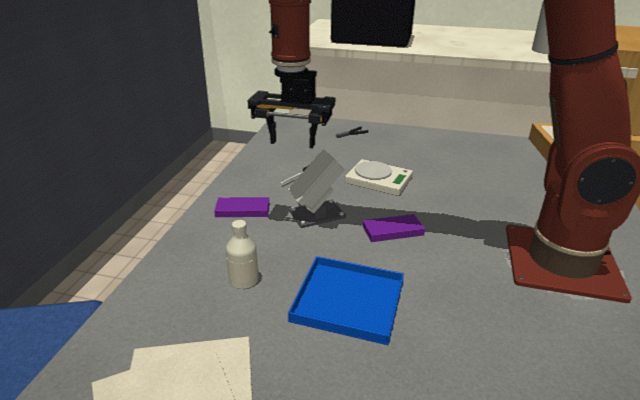

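Scene shows: the grey tin and stand at about (290,205), tray (402,180), scale (198,193), bottle (422,235), driver (200,262), and purple decoy lids at (310,297) and (287,158). Side shows the tin and stand at about (318,180), decoys at (242,207) and (393,228), tray (347,298). The only grey, sloping box on a stand is the wanted one, so I'll check it in one close crop.

Run:
```python
from h import *
a=cv2.imread("pics/scene0.png")[145:265,240:350];b=cv2.imread("pics/side0.png")[135:235,270:360]
w=cv2.imread("pics/wrist0.png")
A=cv2.resize(a,None,fx=3.6,fy=3.6,interpolation=2);B=cv2.resize(b,None,fx=4.32,fy=4.32,interpolation=2)
C=np.hstack([A,B]);print(C.shape);C=C[:, :800];
cv2.imwrite("pics/c1.png",C)
```

```text
(432, 785, 3)
```

View pics/c1.png

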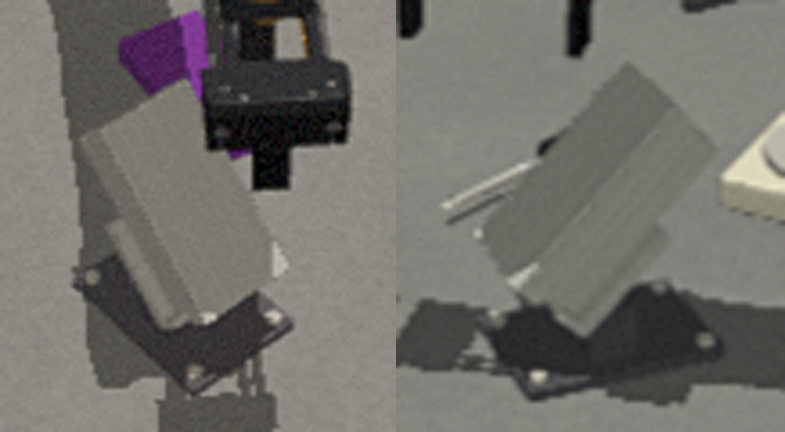

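View pics/wrist0.png

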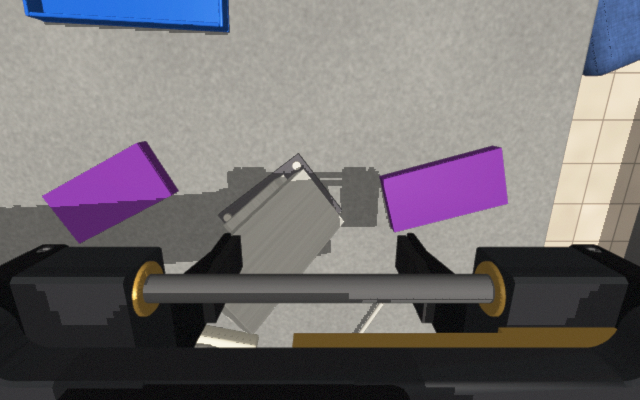

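The crop confirms the grey lid on the grey tin on the dark-footed stand, with the screws visible at crop positions (92,277), (275,317) and (195,373) in scene. The wrist view shows the lid's lower end and the foot plate screws at (297,166) and (228,218). Next I'll triangulate these.

Run:
```python
from h import *
c,s,w=[calibration(n) for n in("scene","side","wrist")]
S=lambda u,v:(240+u/3.6-.4,145+v/3.6-.4)
D=lambda u,v:(270+(u-396)/4.32-.4,135+v/4.32-.4)
for n,a,b in [("screw +y",S(275,317),D(538,376)),("screw +x",S(195,373),D(497,320)),("screw -y",S(92,277),D(660,287)),
 ("lidtop hi -y",S(100,133),D(628,62)),("lidtop hi +y",S(190,82),D(672,107)),("lid lowcorner -y",S(190,325),D(482,232)),("low+y",S(270,262),D(530,270))]:
    print(n,*tri(c,a,s,b))
print("screws wrist z6", onz(w,(297,166),6),onz(w,(228,218),6))
# tray
for n,c_ in(("scene",c),("side",s)):
    im=cv2.imread(f"pics/{n}0.png");h=cv2.cvtColor(im,40);m=cv2.inRange(h,(100,150,60),(125,255,255))
    k=max(cv2.findContours(m,0,2)[0],key=cv2.contourArea);q=cv2.approxPolyDP(k,.02*cv2.arcLength(k,1),1)[:,0]
    print(n,[(tuple(p),onz(c_,p,25)[:2].round()) for p in q])
for n,uv,z in(("bottle",(420,256),0),("scale",(198,193),34),("drv",(200,262),10),("drv tip",(240,278),5)): print(n,onz(c,uv,z))
```

```text
screw +y [622.532   8.946  10.184] 0.9031821634790101
screw +x [664.543 -47.51    8.684] 0.6136626539735383
screw -y [ 575.243 -113.777    7.748] 0.9283928904517079
lidtop hi -y [596.21  -99.015 169.853] 2.513456105882447
lidtop hi +y [557.036 -41.355 172.207] 3.120999547850116
lid lowcorner -y [673.354 -49.458  69.807] 0.20570223328169518
low+y [629.846   3.556  78.331] 4.263397249026669
screws wrist z6 [622.479   7.686   6.   ] [533.25  -59.185   6.   ]
scene [((np.int32(364), np.int32(152)), array([358., 166.])), ((np.int32(370), np.int32(209)), array([570., 149.])), ((np.int32(442), np.int32(208)), array([581., 331.])), ((np.int32(429), np.int32(151)), array([368., 348.]))]
side [((np.int32(316), np.int32(256)), array([549., 158.])), ((np.int32(288), np.int32(320)), array([553., 364.])), ((np.int32(387), np.int32(344)), array([362., 376.])), ((np.int32(402), np.int32(273)), array([354., 168.]))]
bottle [705.166 249.954   0.   ]
scale [ 489.803 -280.223   34.   ]
drv [ 688.425 -265.498   10.   ]
drv tip [ 736.684 -173.408    5.   ]
```

```bash
cat >> h.py <<'E'
from scipy.spatial.transform import Rotation as Ro
psi=np.radians(36.8);s=.70710678
O=np.array([584.5,-63.8,0.])
ux=np.array([np.cos(psi),np.sin(psi),0]);uy=np.array([-np.sin(psi),np.cos(psi),0]);uz=np.array([0,0,1.])
n=s*ux+s*uz;d=s*ux-s*uz
def bed(up,lat,h): return O+50*ux+45*uz-up*d+lat*uy+h*n   # up slope, sideways, off the bed
def go(P,R,via=None):
    st=arm.sense();p=np.array(st["tool_pos"]);R0=np.array(st["orientation"])
    print("trans m",(R0.T@(P-p)/1000).round(4),"rot deg",Ro.from_matrix(R0.T@R).as_rotvec(degrees=True).round(1))
def cols(*a): return np.array(a).T
E
python3 - <<'E'
from h import *
st=arm.sense();q=np.array(st["joints"])
Rk=np.eye(3)
for i,a in enumerate("zyzyzyz"): Rk=Rk@Ro.from_euler(a,q[i],degrees=True).as_matrix()
print(Rk, np.array(st["orientation"]))
P=bed(230,0,24.5);print(P);go(P,cols(uy,n,d))
E
```

```text
[[-1.    -0.    -0.001]
 [-0.     1.     0.   ]
 [ 0.001  0.    -1.   ]] [[ 0.     1.    -0.001]
 [ 1.    -0.    -0.   ]
 [-0.    -0.001 -1.   ]]
[ 508.182 -120.893  224.959]
trans m [-0.121 -0.141 -0.003] rot deg [-43.5  14.4 -34.9]
```

Request:
play_rows:
  translation:
    - [-0.03,-0.035,-0.02]
    - [-0.06,-0.07,-0.03]
    - [-0.09,-0.11,-0.03]
    - [-0.121,-0.141,-0.02]
    - [-0.121,-0.141,-0.003]
  delta_rot:
    - [-7.5,2.5,-6]
    - [-15,5,-12]
    - [-22.5,7.5,-18]
    - [-30,10,-24]
    - [-37.5,12.4,-30]
  grip: 0
  squeeze: 60

```text
time_s: 0.78
tool_pos: [511.1, -118.2, 231.7]
orientation: [[-0.467, 0.751, 0.467], [0.883, 0.361, 0.301], [0.057, 0.552, -0.832]]
ft_force: [-0.5, 0.6, -0.3]
gripper_width: 87.0
gripper_force: 0.0
```

Run:
```python
from h import *
st=arm.sense();print(st["time_s"],st["joints"],st["tool_pos"]);go(bed(230,0,24.5),cols(uy,n,d))
```

```text
0.775 [ 10.325  -8.462  16.264 119.932 -32.861  54.566  69.853] [ 511.134 -118.183  231.706]
trans m [-0.001 -0.007  0.003] rot deg [-11.1   3.1  -9. ]
```

Request:
play_rows:
  translation:
    - [0,-0.003,0.001]
    - [-0.001,-0.007,0.003]
    - [-0.001,-0.007,0.003]
    - [-0.001,-0.007,0.003]
    - [-0.001,-0.007,0.003]
  delta_rot:
    - [-6,1.6,-4.5]
    - [-11.1,3.1,-9]
    - [-11.1,3.1,-9]
    - [-11.1,3.1,-9]
    - [-11.1,3.1,-9]

```text
time_s: 1.4
tool_pos: [509.3, -118.0, 225.0]
orientation: [[-0.6, 0.571, 0.56], [0.8, 0.425, 0.423], [0.003, 0.702, -0.712]]
ft_force: [0.2, 0.3, 0.5]
gripper_width: 87.0
gripper_force: 0.0
```

Run:
```python
from h import *
st=arm.sense();print(st["time_s"],st["joints"]);go(bed(230,0,24.5),cols(uy,n,d))
c=calibration("wrist");json.dump({k:np.array(c[k]).tolist() for k in c},open("w1.json","w"))
w=read_camera("wrist");cv2.imwrite("pics/w1.png",w);cv2.imwrite("pics/s1.png",read_camera("scene"));
for h,t in((0,"floor"),(49,"lidtop")):
  for u in (0,130): print(t,u,[proj(c,bed(u,y,h)) for y in(-30,30)])
```

```text
1.4 [ 10.277  -6.058  24.823 124.087 -49.308  57.006  98.545]
trans m [-0.002 -0.002 -0.002] rot deg [-0.4 -0.2 -0.1]
floor 0 [array([299.781, 195.228]), array([298.873, 148.42 ])]
floor 130 [array([290.491, 234.633]), array([288.559, 168.323])]
lidtop 0 [array([337.84 , 195.232]), array([338.596, 148.381])]
lidtop 130 [array([345.393, 234.688]), array([346.991, 168.293])]
```

View pics/w1.png

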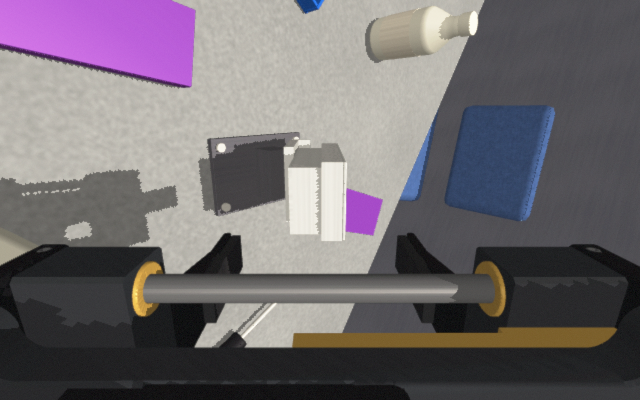

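Wrist view: the tin's end face spans columns 288 (floor) to 346 (lid top), with its -y edge at rows 234–240. That matches the prediction of 289/346 and 235. I'll check along the slope with the fixed cameras.

Run:
```python
from h import *
c,s_=calibration("scene"),calibration("side")
S=lambda u,v:(240+u/3.6-.4,145+v/3.6-.4)
D=lambda u,v:(270+(u-396)/4.32-.4,135+v/4.32-.4)
for X,a,b in((bed(135,-35,49),S(100,133),D(628,62)),(bed(135,35,49),S(190,82),D(680,107)),(bed(-5,-35,49),S(190,325),D(482,232)),(bed(-5,35,49),S(270,262),D(530,275)),(bed(130,30,0),None,D(716,150))):
    print(X,proj(c,X)-(a if a else 0),proj(s_,X)-b)
go(bed(150,0,24.5),cols(uy,n,d));go(bed(82,0,24.5),cols(uy,n,d))
```

```text
[596.809 -98.302 175.108] [-0.105 -1.989] [-0.607 -1.427]
[554.877 -42.251 175.108] [-0.818 -2.152] [-1.343 -0.673]
[676.077 -39.001  76.113] [ 4.639 -1.058] [-2.167 -0.338]
[634.146  17.05   76.113] [5.408 0.922] [-3.772  2.58 ]
[532.96  -64.891 136.924] [281.92  171.126] [0.256 0.111]
trans m [-0.002 -0.001  0.078] rot deg [-0.4 -0.2 -0.1]
trans m [-0.002 -0.001  0.146] rot deg [-0.4 -0.2 -0.1]
```

Request:
play_rows:
  translation:
    - [-0.001,-0.001,0.035]
    - [-0.002,-0.001,0.07]
    - [-0.002,-0.001,0.105]
    - [-0.002,-0.001,0.132]
    - [-0.002,-0.001,0.146]
  delta_rot:
    - [-0.4,-0.2,0]
    - [-0.4,-0.2,0]
    - [-0.4,-0.2,0]
    - [-0.4,-0.2,0]
    - [-0.4,-0.2,0]

```text
time_s: 2.12
tool_pos: [591.6, -57.4, 118.8]
orientation: [[-0.599, 0.567, 0.565], [0.801, 0.422, 0.425], [0.002, 0.707, -0.707]]
ft_force: [-0.1, 0.3, 0.2]
gripper_width: 87.0
gripper_force: 0.0
```

Run:
```python
from h import *
go(bed(82,0,24.5),cols(uy,n,d))
a=read_camera("side")[120:230,260:370];b=read_camera("scene")[130:240,230:340]
cv2.imwrite("pics/c2.png",cv2.resize(np.hstack([a,b]),None,fx=3.6,fy=3.6,interpolation=2))
```

```text
trans m [-0.001  0.001 -0.001] rot deg [ 0.  -0.1 -0.1]
```

View pics/c2.png

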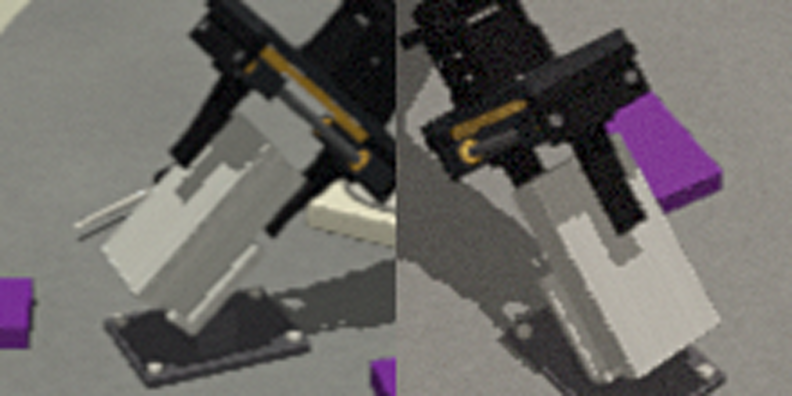

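The fingers straddle the upper end of lid and tin, centred (side crop, fingertips at (180,160) and (272,230)). I'll close them now.

Request:
play_rows:
  translation:
    - [0,0,0]
    - [0,0,0]
    - [0,0,0]
    - [0,0,0]
    - [0,0,0]
  delta_rot:
    - [0,0,0]
    - [0,0,0]
    - [0,0,0]
    - [0,0,0]
    - [0,0,0]
  grip: 1
  squeeze: 55

```text
time_s: 2.85
tool_pos: [591.8, -58.7, 120.7]
orientation: [[-0.598, 0.566, 0.568], [0.802, 0.421, 0.424], [0.001, 0.709, -0.705]]
ft_force: [-1.0, 1.3, 6.0]
gripper_width: 49.2
gripper_force: 55.0
```

Request:
play_rows:
  translation:
    - [0,0,0]
    - [0,0,0]
    - [0,0,0]
    - [0,0,0]
    - [0,0,0]
  delta_rot:
    - [0,0,0]
    - [0,0,0]
    - [0,0,0]
    - [0,0,0]
    - [0,0,0]

```text
time_s: 3.48
tool_pos: [591.8, -58.7, 120.7]
orientation: [[-0.598, 0.566, 0.568], [0.802, 0.421, 0.424], [0.001, 0.709, -0.705]]
ft_force: [-0.6, 0.4, 6.0]
gripper_width: 48.4
gripper_force: 55.0
```

Request:
play_rows:
  translation:
    - [0,0.012,-0.003]
    - [0,0.03,-0.01]
    - [0,0.05,-0.025]
    - [0,0.07,-0.05]
    - [0,0.085,-0.07]
  delta_rot:
    - [0,0,0]
    - [0,0,0]
    - [0,0,0]
    - [0,0,0]
    - [0,0,0]

```text
time_s: 4.1
tool_pos: [599.2, -52.7, 229.5]
orientation: [[-0.598, 0.568, 0.566], [0.802, 0.422, 0.423], [0.001, 0.707, -0.707]]
ft_force: [0.9, -0.3, -2.3]
gripper_width: 48.2
gripper_force: 55.0
```

Request:
play_rows:
  translation:
    - [0,0,0]
    - [0,0,0]
    - [0,0,0]
    - [0,0,0]
    - [0,0,0]
  delta_rot:
    - [0,0,-4]
    - [0,0,-12]
    - [0,0,-22]
    - [0,0,-32]
    - [0,0,-42]

```text
time_s: 4.72
tool_pos: [599.0, -52.6, 228.1]
orientation: [[-0.824, 0.017, 0.566], [0.309, 0.852, 0.424], [-0.474, 0.524, -0.708]]
ft_force: [-0.5, 1.3, -2.3]
gripper_width: 48.5
gripper_force: 55.0
```

Run:
```python
from h import *
st=arm.sense();print(st["time_s"],st["joints"],st["tool_pos"])
a=read_camera("side")[60:230,220:390];b=read_camera("scene")[80:250,200:370]
cv2.imwrite("pics/c3.png",cv2.resize(np.hstack([a,b]),None,fx=2.3,fy=2.3,interpolation=2))
```

```text
4.725 [  1.599  -1.131  20.981 119.852 -53.241  48.846 133.891] [598.986 -52.603 228.106]
```

View pics/c3.png

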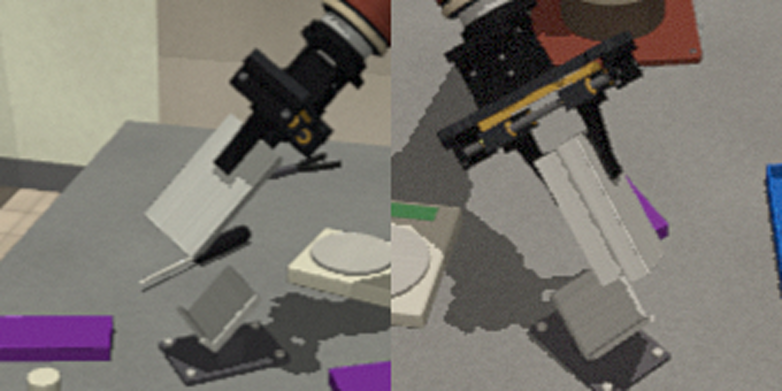

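Lid is on and the tin is lifted well clear of the stand (the bed is now bare). I'll check the joint 7 direction before rolling on.

Run:
```python
from h import *
st=arm.sense();q=np.array(st["joints"]);R=np.array(st["orientation"])
import itertools
for sg in itertools.product([1,-1],repeat=7):
    def K(q):
        M=np.eye(3)
        for i,a in enumerate("zyzyzyz"): M=M@Ro.from_euler(a,sg[i]*q[i],degrees=True).as_matrix()
        return M
    q0=np.array([-5.684,19.091,2.286,83.961,-0.768,76.965,-3.352]);R0=np.array([[0,1,-.001],[1,0,0],[0,-.001,-1]])
    T=K(q0).T@R0
    e=Ro.from_matrix((K(q)@T).T@R).magnitude()*57.3
    if e<8: print(sg,e)
```

```text
(-1, 1, -1, 1, -1, 1, -1) 0.05551322242435069
```

Request:
play_rows:
  translation:
    - [0,0,0]
    - [0,0,0]
    - [0,0,0]
    - [0,0,0]
    - [0,0,0]
  delta_rot:
    - [0,0,8]
    - [0,0,18]
    - [0,0,28]
    - [0,0,38]
    - [0,0,48]

```text
time_s: 5.45
tool_pos: [599.3, -52.6, 228.6]
orientation: [[-0.528, 0.633, 0.566], [0.845, 0.327, 0.424], [0.083, 0.702, -0.707]]
ft_force: [0.6, 0.5, -3.3]
gripper_width: 48.8
gripper_force: 55.0
```

Request:
play_rows:
  translation:
    - [0,0,0]
    - [0,0,0]
    - [0,0,0]
    - [0,0,0]
    - [0,0,0]
  delta_rot:
    - [0,0,10]
    - [0,0,20]
    - [0,0,30]
    - [0,0,40]
    - [0,0,50]

```text
time_s: 6.08
tool_pos: [599.3, -52.6, 228.6]
orientation: [[0.145, 0.811, 0.566], [0.793, -0.437, 0.424], [0.591, 0.388, -0.707]]
ft_force: [0.0, 0.4, -3.4]
gripper_width: 48.7
gripper_force: 55.0
```

Run:
```python
from h import *
st=arm.sense();print(st["time_s"],st["joints"],st["tool_pos"])
go(bed(152,0,110),cols(-uy,-n,d))
```

```text
6.075 [  2.568  -1.086  20.008 119.782 -53.305  48.864  34.971] [599.28  -52.589 228.557]
trans m [0.002 0.001 0.   ] rot deg [ -0.    0.  123.3]
```

Request:
play_rows:
  translation:
    - [0,0,0]
    - [0,0,0]
    - [0,0,0]
    - [0,0,0]
    - [0,0,0]
  delta_rot:
    - [0,0,10]
    - [0,0,20]
    - [0,0,30]
    - [0,0,40]
    - [0,0,50]

```text
time_s: 6.7
tool_pos: [599.3, -52.6, 228.5]
orientation: [[0.715, 0.411, 0.566], [0.175, -0.889, 0.424], [0.677, -0.204, -0.707]]
ft_force: [0.1, 0.4, -3.9]
gripper_width: 48.7
gripper_force: 55.0
```

Request:
play_rows:
  translation:
    - [0,0,0]
    - [0,0,0]
    - [0,0,0]
    - [0,0,0]
    - [0,0,0]
  delta_rot:
    - [0,0,10]
    - [0,0,20]
    - [0,0,30]
    - [0,0,40]
    - [0,0,50]

```text
time_s: 7.32
tool_pos: [599.3, -52.6, 228.6]
orientation: [[0.774, -0.284, 0.566], [-0.568, -0.705, 0.424], [0.279, -0.65, -0.707]]
ft_force: [-0.6, -0.2, -3.4]
gripper_width: 48.6
gripper_force: 55.0
```

Request:
play_rows:
  translation:
    - [0,0,0]
    - [0,0,0]
    - [0,0,0]
    - [0,0,0]
    - [0,0,0]
  delta_rot:
    - [0,0,8]
    - [0,0,16]
    - [0,0,23]
    - [0,0,23]
    - [0,0,23]

```text
time_s: 7.95
tool_pos: [599.5, -52.7, 229.0]
orientation: [[0.608, -0.556, 0.567], [-0.794, -0.436, 0.424], [0.012, -0.707, -0.707]]
ft_force: [-0.7, -0.1, -3.6]
gripper_width: 48.8
gripper_force: 55.0
```

Run:
```python
from h import *
st=arm.sense();print(st["time_s"],st["joints"],st["tool_pos"])
C=O+50*ux+45*uz
for p in([591.8,-58.7,120.7],st["tool_pos"]):
    v=np.array(p)-C;print("up,lat,h",-v@d,v@uy,v@n)
go(bed(92,0,40),cols(-uy,-n,d))
a=read_camera("side")[60:230,220:390];b=read_camera("scene")[80:250,200:370]
cv2.imwrite("pics/c4.png",cv2.resize(np.hstack([a,b]),None,fx=2.3,fy=2.3,interpolation=2))
```

```text
7.95 [  3.704  -1.035  18.879 119.712 -53.371  48.881 -87.345] [599.521 -52.664 228.957]
up,lat,h 82.58981779785638 -0.28914227732521575 24.46614869414363
up,lat,h 152.21074754151292 -0.08132031248889848 107.94321033009557
trans m [-0.001  0.068  0.06 ] rot deg [-0.  -0.   0.9]
```

View pics/c4.png

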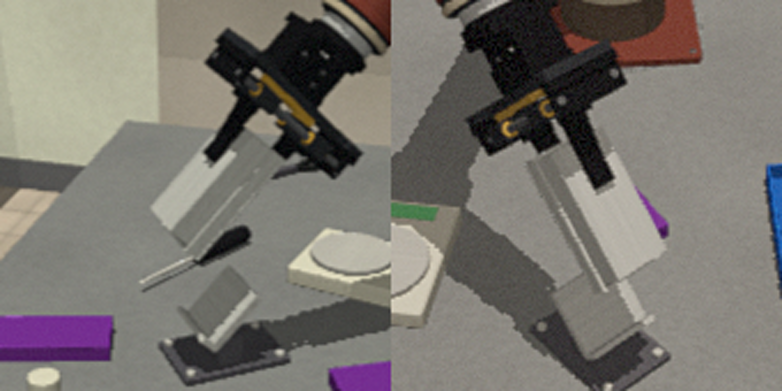

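Turned over with the lid shut and lid face towards the bed. I'll move down close to the bed.

Request:
play_rows:
  translation:
    - [0,0.015,0.015]
    - [0,0.03,0.03]
    - [-0.001,0.045,0.045]
    - [-0.001,0.06,0.053]
    - [-0.001,0.07,0.055]
  delta_rot:
    - [0,0,0.5]
    - [0,0,0.9]
    - [0,0,0.9]
    - [0,0,0.9]
    - [0,0,0.9]

```text
time_s: 8.68
tool_pos: [590.9, -59.0, 139.9]
orientation: [[0.599, -0.566, 0.566], [-0.801, -0.423, 0.424], [-0.0, -0.707, -0.707]]
ft_force: [-0.4, 0.0, -2.8]
gripper_width: 48.4
gripper_force: 55.0
```

```bash
cat >> h.py <<'E'
def where():
    st=arm.sense();v=np.array(st["tool_pos"])-(O+50*ux+45*uz);f=np.array(st["ft_force"])
    print(st["time_s"],"up,lat,h",np.array([-v@d,v@uy,v@n]).round(1),"F up,lat,n",np.array([-f@d,f@uy,f@n]).round(1),"gw",st["gripper_width"],st["gripper_force"])
E
python3 - <<'E'
from h import *
where();go(bed(94,0,26.5),cols(-uy,-n,d))
E
```

```text
8.675 up,lat,h [96.8 -0.  37.4] F up,lat,n [-1.7  0.3 -2.2] gw 48.427650771410754 54.99666290357709
trans m [-0.     0.011  0.003] rot deg [-0.  0. -0.]
```

Request:
play_rows:
  translation:
    - [0,0.004,0.001]
    - [0,0.007,0.002]
    - [0,0.009,0.002]
    - [0,0.011,0.002]
    - [0,0.0125,0.002]
  delta_rot:
    - [0,0,0]
    - [0,0,0]
    - [0,0,0]
    - [0,0,0]
    - [0,0,0]

```text
time_s: 9.3
tool_pos: [585.5, -63.5, 130.8]
orientation: [[0.599, -0.566, 0.567], [-0.801, -0.423, 0.424], [0.0, -0.708, -0.706]]
ft_force: [-0.6, -0.8, -3.2]
gripper_width: 48.4
gripper_force: 55.0
```

Run:
```python
from h import *
where()
```

```text
9.3 up,lat,h [95.4 -0.4 26. ] F up,lat,n [-1.6 -0.3 -2.9] gw 48.41150571629587 54.99657550826669
```

Request:
play_rows:
  translation:
    - [0,0.0005,0.0015]
    - [0,0.0005,0.003]
    - [0,0.0005,0.0045]
    - [0,0.0005,0.006]
    - [0,0.0005,0.006]
  delta_rot:
    - [0,0,0]
    - [0,0,0]
    - [0,0,0]
    - [0,0,0]
    - [0,0,0]

```text
time_s: 9.93
tool_pos: [588.4, -61.4, 126.3]
orientation: [[0.599, -0.566, 0.567], [-0.801, -0.423, 0.424], [0.0, -0.708, -0.706]]
ft_force: [-4.8, -2.7, 2.1]
gripper_width: 48.5
gripper_force: 55.0
```

Run:
```python
from h import *
where()
```

```text
9.925 up,lat,h [89.6 -0.4 25.4] F up,lat,n [ 5.4  0.7 -2.4] gw 48.48017279524263 54.99829818494618
```

The lid has met the stop (up-slope force about 7 N). Next I'll lower it onto the bed.

Request:
play_rows:
  translation:
    - [0,0.0005,0]
    - [0,0.001,0]
    - [0,0.0015,0]
    - [0,0.002,0]
    - [0,0.002,0]
  delta_rot:
    - [0,0,0]
    - [0,0,0]
    - [0,0,0]
    - [0,0,0]
    - [0,0,0]

```text
time_s: 10.55
tool_pos: [588.0, -62.0, 125.7]
orientation: [[0.599, -0.565, 0.568], [-0.801, -0.422, 0.424], [0.001, -0.709, -0.705]]
ft_force: [-3.0, -1.0, 5.2]
gripper_width: 48.9
gripper_force: 55.0
```

Run:
```python
from h import *
where()
```

```text
10.55 up,lat,h [89.6 -0.7 24.4] F up,lat,n [5.8 1.  1.5] gw 48.89772265778429 54.99595379456878
```

Request:
play_rows:
  translation:
    - [0,0,0]
    - [0,0,0]
    - [0,0,0]
    - [0,0,0]
    - [0,0,0]
  delta_rot:
    - [0,0,0]
    - [0,0,0]
    - [0,0,0]
    - [0,0,0]
    - [0,0,0]
  grip: 0

```text
time_s: 11.18
tool_pos: [587.4, -62.0, 124.6]
orientation: [[0.599, -0.566, 0.567], [-0.801, -0.423, 0.424], [0.0, -0.708, -0.706]]
ft_force: [-0.5, 0.1, -0.3]
gripper_width: 85.3
gripper_force: 0.0
```

Request:
play_rows:
  translation:
    - [0,0,0]
    - [0,0,0]
    - [0,0,-0.02]
    - [0,0,-0.05]
    - [0,0,-0.09]
  delta_rot:
    - [0,0,0]
    - [0,0,0]
    - [0,0,0]
    - [0,0,0]
    - [0,0,0]

```text
time_s: 11.8
tool_pos: [535.6, -100.0, 188.3]
orientation: [[0.599, -0.566, 0.566], [-0.8, -0.423, 0.424], [-0.001, -0.707, -0.707]]
ft_force: [0.5, 0.6, 0.5]
gripper_width: 86.9
gripper_force: 0.0
```

Run:
```python
from h import *
where();print(arm.sense()["joints"])
a=read_camera("side")[120:240,250:370];b=read_camera("scene")[130:250,230:350]
cv2.imwrite("pics/c5.png",cv2.resize(np.hstack([a,b]),None,fx=3.3,fy=3.3,interpolation=2))
```

```text
11.8 up,lat,h [179.7   0.4  22.9] F up,lat,n [-0.2  0.1  0.9] gw 86.89473709667573 0.0
[  8.804  -1.603  23.376 125.594 -55.435  52.403 -76.698]
```

View pics/c5.png

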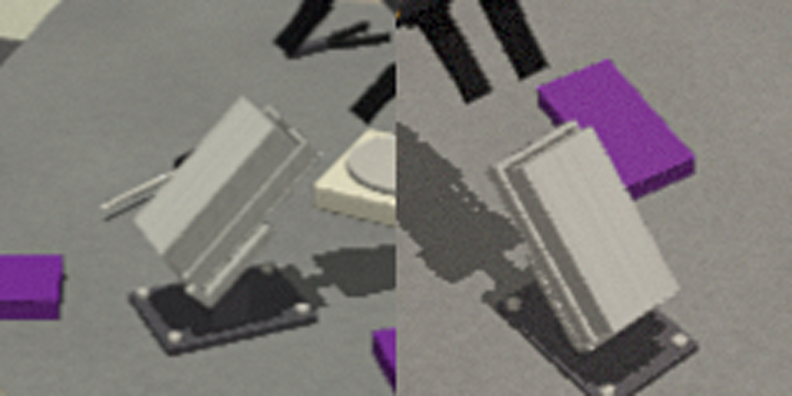

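The picture shows the tin floor-up with the lid under it, seated on the bed against the stop and released (scene crop, tin at (600,230)). Next I'll plan the body grasp: closing across the 60 mm width, with the tool 22.5° off the bed normal.

```bash
cat >> h.py <<'E'
t=np.radians(22.5);zt=-np.sin(t)*ux-np.cos(t)*uz
RG=cols(np.cross(-uy,zt),-uy,zt)
def goR(P,R,fr):
    st=arm.sense();p=np.array(st["tool_pos"]);R0=np.array(st["orientation"])
    r=Ro.from_matrix(R0.T@R).as_rotvec(degrees=True);v=R0.T@(P-p)/1000
    print("full",v.round(4),r.round(1),np.linalg.norm(r).round(1))
    print([(v*f).round(3).tolist() for f in fr],[(r*f).round(1).tolist() for f in fr])
E
python3 - <<'E'
from h import *
print(zt,bed(68,0,27),bed(68,0,27)-110*zt)
goR(np.array([560,-80,320.]),RG,[.09,.18,.27,.36,.45])
E
```

```text
[-0.306 -0.229 -0.924] [601.322 -51.215 112.175] [635.029 -25.999 213.802]
full [-0.004 -0.114 -0.067] [-52.4 -52.8 -78.6] 108.3
[[-0.0, -0.01, -0.006], [-0.001, -0.021, -0.012], [-0.001, -0.031, -0.018], [-0.001, -0.041, -0.024], [-0.002, -0.051, -0.03]] [[-4.7, -4.8, -7.1], [-9.4, -9.5, -14.2], [-14.1, -14.3, -21.2], [-18.9, -19.0, -28.3], [-23.6, -23.8, -35.4]]
```

Request:
play_rows:
  translation:
    - [0,-0.015,-0.03]
    - [-0.001,-0.045,-0.06]
    - [-0.002,-0.08,-0.067]
    - [-0.004,-0.114,-0.067]
    - [-0.004,-0.114,-0.067]
  delta_rot:
    - [-2,-2,-3]
    - [-7,-7,-10.5]
    - [-12,-12,-18]
    - [-17,-17,-25.5]
    - [-22,-22,-33]

```text
time_s: 12.52
tool_pos: [562.5, -74.9, 317.8]
orientation: [[0.973, -0.214, 0.088], [-0.231, -0.902, 0.366], [0.001, -0.376, -0.927]]
ft_force: [0.0, -1.1, -0.4]
gripper_width: 87.1
gripper_force: 0.0
```

Run:
```python
from h import *
where();print(arm.sense()["joints"])
goR(np.array([600,-55,320.]),RG,[.16,.32,.48,.64,.8])
```

```text
12.525 up,lat,h [245.4   4.3 140.4] F up,lat,n [ 0.1 -0.9 -0.7] gw 87.10177569877149 0.0
[  2.145   8.058  17.022  90.038 -24.423  85.004 -81.531]
full [ 0.032 -0.027  0.009] [-30.2 -30.5 -45. ] 62.3
[[0.005, -0.004, 0.001], [0.01, -0.009, 0.003], [0.015, -0.013, 0.004], [0.02, -0.017, 0.005], [0.025, -0.021, 0.007]] [[-4.8, -4.9, -7.2], [-9.7, -9.8, -14.4], [-14.5, -14.7, -21.6], [-19.3, -19.5, -28.8], [-24.2, -24.4, -36.0]]
```

Request:
play_rows:
  translation:
    - [0.005,-0.004,0.001]
    - [0.01,-0.009,0.003]
    - [0.015,-0.013,0.004]
    - [0.025,-0.02,0.005]
    - [0.032,-0.027,0.009]
  delta_rot:
    - [-4.8,-4.9,-7.2]
    - [-9.7,-9.8,-14.4]
    - [-14.5,-14.7,-21.6]
    - [-19.3,-19.5,-28.8]
    - [-24.2,-24.4,-36]

```text
time_s: 13.15
tool_pos: [599.3, -56.3, 317.1]
orientation: [[0.854, 0.439, -0.28], [0.434, -0.897, -0.085], [-0.289, -0.049, -0.956]]
ft_force: [-0.3, -0.0, 0.2]
gripper_width: 87.1
gripper_force: 0.0
```

Run:
```python
from h import *
where();print(arm.sense()["joints"])
goR(bed(68,0,27)-100*zt,RG,[1])
```

```text
13.15 up,lat,h [216.2  -2.9 168.6] F up,lat,n [ 0.3  0.2 -0. ] gw 87.0936548988982 0.0
[ -8.602  24.48   10.554  68.144   1.026 103.919 -61.751]
full [ 0.073 -0.005  0.096] [-6.2 -5.9 -9.2] 12.6
[[0.073, -0.005, 0.096]] [[-6.2, -5.9, -9.2]]
```

Request:
play_rows:
  translation:
    - [0.02,-0.002,0.015]
    - [0.045,-0.004,0.04]
    - [0.065,-0.005,0.07]
    - [0.073,-0.005,0.09]
    - [0.073,-0.005,0.096]
  delta_rot:
    - [-3,-3,-4.5]
    - [-6.2,-5.9,-9.2]
    - [-6.2,-5.9,-9.2]
    - [-6.2,-5.9,-9.2]
    - [-6.2,-5.9,-9.2]

```text
time_s: 13.78
tool_pos: [631.3, -29.4, 203.9]
orientation: [[0.743, 0.595, -0.308], [0.55, -0.804, -0.226], [-0.382, -0.002, -0.924]]
ft_force: [0.2, -1.1, 1.6]
gripper_width: 86.9
gripper_force: 0.0
```

Run:
```python
from h import *
where();print(arm.sense()["joints"])
goR(bed(68,0,27),RG,[1])
# lateral check of tin floor by colour-free prediction: wrist view of the tin
c=calibration("wrist");cv2.imwrite("pics/w2.png",read_camera("wrist"))
tin=[(137,-30,49),(137,30,49),(7,30,49),(7,-30,49)]
print([proj(c,bed(*x)).round().tolist() for x in tin])
lid=[(140,-35,21),(140,35,21),(0,35,21),(0,-35,21)]
print([proj(c,bed(*x)).round().tolist() for x in lid])
```

```text
13.775 up,lat,h [106.6  -0.4 118. ] F up,lat,n [ 1.5 -1.   0.7] gw 86.91249231500123 0.0
[-12.856  32.104   8.277  71.355   7.041  96.123 -58.999]
full [ 0.001 -0.     0.099] [-0.2 -0.1 -0.2] 0.3
[[0.001, -0.0, 0.099]] [[-0.2, -0.1, -0.2]]
[[358.0, 285.0], [280.0, 285.0], [282.0, 121.0], [355.0, 121.0]]
[[360.0, 283.0], [278.0, 283.0], [280.0, 125.0], [357.0, 124.0]]
```

View pics/w2.png

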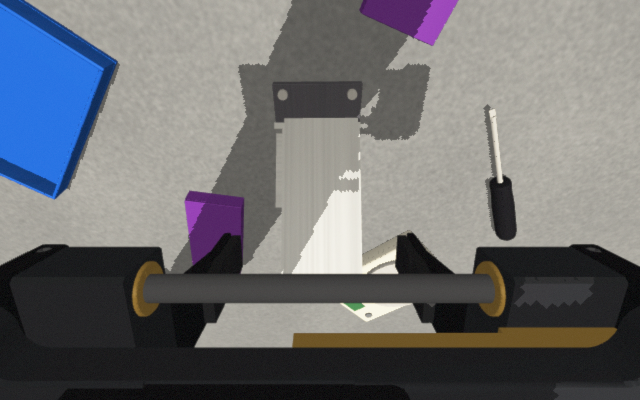

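The tin floor sits at columns 283–360 with its lower edge at row 118, as predicted, and is centred between the fingers. I'll descend and grip.

Request:
play_rows:
  translation:
    - [0.001,0,0.03]
    - [0.001,0,0.06]
    - [0.001,0,0.08]
    - [0.001,0,0.092]
    - [0.001,0,0.098]
  delta_rot:
    - [-0.2,-0.1,-0.2]
    - [-0.2,-0.1,-0.2]
    - [-0.2,-0.1,-0.2]
    - [-0.2,-0.1,-0.2]
    - [-0.2,-0.1,-0.2]

```text
time_s: 14.45
tool_pos: [603.1, -51.3, 115.2]
orientation: [[0.742, 0.598, -0.303], [0.552, -0.801, -0.229], [-0.38, 0.002, -0.925]]
ft_force: [-0.0, 0.1, -0.4]
gripper_width: 86.7
gripper_force: 0.0
```

Run:
```python
from h import *
where()
```

```text
14.45 up,lat,h [69.1 -1.1 30.1] F up,lat,n [-0.3  0.1 -0.2] gw 86.67076402675833 0.0
```

Request:
play_rows:
  translation:
    - [0,0,0]
    - [0,0,0]
    - [0,0,0]
    - [0,0,0]
    - [0,0,0]
  delta_rot:
    - [0,0,0]
    - [0,0,0]
    - [0,0,0]
    - [0,0,0]
    - [0,0,0]
  grip: 1
  squeeze: 30

```text
time_s: 15.08
tool_pos: [603.3, -50.9, 114.9]
orientation: [[0.741, 0.599, -0.303], [0.553, -0.801, -0.23], [-0.38, 0.002, -0.925]]
ft_force: [2.0, -0.3, 1.3]
gripper_width: 59.7
gripper_force: 30.0
```

Run:
```python
from h import *
where(); print("tool dirs per mm: n",(RG.T@n).round(3),"up",(-RG.T@d).round(3))
```

```text
15.075 up,lat,h [68.7 -0.9 30.2] F up,lat,n [-0.1 -1.4  1.9] gw 59.67251783282766 29.997496992582455
tool dirs per mm: n [ 0.383  0.    -0.924] up [-0.924 -0.    -0.383]
```

Request:
play_rows:
  translation:
    - [-0.0005,0,-0.0025]
    - [0,0,-0.004]
    - [0.001,0,-0.007]
    - [0.002,0,-0.01]
    - [0.0035,0,-0.0125]
  delta_rot:
    - [0,0,0]
    - [0,0,0]
    - [0,0,0]
    - [0,0,0]
    - [0,0,0]

```text
time_s: 15.7
tool_pos: [609.4, -45.8, 124.9]
orientation: [[0.741, 0.599, -0.304], [0.553, -0.801, -0.229], [-0.381, 0.002, -0.925]]
ft_force: [-0.5, 0.6, -1.7]
gripper_width: 59.8
gripper_force: 30.0
```

Run:
```python
from h import *
where();cv2.imwrite("pics/sd6.png",read_camera("side"))
a=cv2.imread("pics/sd6.png")[130:240,265:365].astype(int);cv2.imwrite("pics/c6.png",cv2.resize(a.astype(np.uint8),None,fx=4,fy=4))
# lid silhouette test: upper-end lid corner seated vs lifted 13 mm, grey profile across the end edge in the side view
c=calibration("side");g=cv2.imread("pics/sd6.png",0)
for u in(134,130,120,110):
    print(u,[(h,int(g[tuple(proj(c,bed(u,35,h)).round().astype(int)[::-1])])) for h in range(-10,46,4)])
```

```text
15.7 up,lat,h [70.1 -0.5 42.8] F up,lat,n [-1.2  0.8 -1.3] gw 59.81916673708142 29.9976294930093
134 [(-10, 134), (-6, 131), (-2, 119), (2, 122), (6, 117), (10, 118), (14, 120), (18, 115), (22, 112), (26, 117), (30, 117), (34, 117), (38, 121), (42, 120)]
130 [(-10, 132), (-6, 132), (-2, 133), (2, 125), (6, 117), (10, 116), (14, 124), (18, 117), (22, 114), (26, 120), (30, 117), (34, 117), (38, 118), (42, 121)]
120 [(-10, 170), (-6, 130), (-2, 132), (2, 126), (6, 118), (10, 116), (14, 120), (18, 120), (22, 113), (26, 115), (30, 118), (34, 118), (38, 117), (42, 122)]
110 [(-10, 131), (-6, 134), (-2, 132), (2, 124), (6, 120), (10, 117), (14, 121), (18, 118), (22, 113), (26, 118), (30, 117), (34, 116), (38, 117), (42, 119)]
```

The carried weight is 1.7 N, which is the tin alone. The lid's edges in the side view are still at h≈0 and 22, so the lid stayed down. I'll continue lifting.

Request:
play_rows:
  translation:
    - [0.002,0,-0.005]
    - [0.005,0,-0.012]
    - [0.009,0,-0.022]
    - [0.02,0,-0.045]
    - [0.03,0,-0.08]
  delta_rot:
    - [0,0,0]
    - [0,0,0]
    - [0,0,0]
    - [0,0,0]
    - [0,0,0]

```text
time_s: 16.38
tool_pos: [655.9, -10.7, 187.6]
orientation: [[0.741, 0.598, -0.306], [0.553, -0.801, -0.23], [-0.382, 0.001, -0.924]]
ft_force: [0.3, -0.1, -2.1]
gripper_width: 59.8
gripper_force: 30.0
```

```bash
cat >> h.py <<'E'
def place(yaw,P,tilt=22.5):
    a=np.radians(yaw);f=np.array([np.cos(a),np.sin(a),0]);t=np.radians(tilt)
    z=np.sin(t)*f-np.cos(t)*uz;y=np.array([np.sin(a),-np.cos(a),0]);return cols(np.cross(y,z),y,z)
E
python3 - <<'E'
from h import *
where();print(arm.sense()["joints"],arm.sense()["tool_pos"])
for yaw in(36.8,60,20): goR(np.array([560,150,260.]),place(yaw,0),[1])
# lid on stand: tin gone? tray floor heights by two views
c,s_=calibration("scene"),calibration("side")
print(tri(c,(370,209),s_,(316,256)),tri(c,(442,208),s_,(288,320)),tri(c,(429,151),s_,(387,344)),tri(c,(364,152),s_,(402,273)))
E
```

```text
16.375 up,lat,h [ 73.2  -0.3 128.4] F up,lat,n [-1.6 -0.3 -1.4] gw 59.80821450391479 29.997560733463615
[-13.609  35.756   7.949  67.622   6.614  96.363 -59.995] [655.942 -10.681 187.572]
full [-0.01  -0.186 -0.074] [ 0.1 45.  -0. ] 45.0
[[-0.01, -0.186, -0.074]] [[0.1, 45.0, -0.0]]
full [-0.01  -0.186 -0.074] [  0.1  44.4 -23.8] 50.4
[[-0.01, -0.186, -0.074]] [[0.1, 44.4, -23.8]]
full [-0.01  -0.186 -0.074] [ 0.1 44.6 17.2] 47.8
[[-0.01, -0.186, -0.074]] [[0.1, 44.6, 17.2]]
(array([555.084, 149.584,  14.206]), np.float64(9.76811457026542)) (array([560.056, 340.857,   0.609]), np.float64(0.7017373455498259)) (array([358.451, 356.601,  10.323]), np.float64(11.067765333133195)) (array([354.688, 166.273,  22.862]), np.float64(1.6266279585352457))
```

Run:
```python
from h import *
goR(np.array([520,170,230.]),place(36.8,0),[.17,.37,.58,.79,1])
```

```text
full [-0.017 -0.226 -0.039] [ 0.1 45.  -0. ] 45.0
[[-0.003, -0.038, -0.007], [-0.006, -0.084, -0.014], [-0.01, -0.131, -0.023], [-0.013, -0.179, -0.031], [-0.017, -0.226, -0.039]] [[0.0, 7.6, -0.0], [0.0, 16.6, -0.0], [0.0, 26.1, -0.0], [0.0, 35.5, -0.0], [0.1, 45.0, -0.0]]
```

Request:
play_rows:
  translation:
    - [-0.003,-0.025,-0.03]
    - [-0.006,-0.07,-0.04]
    - [-0.01,-0.12,-0.04]
    - [-0.013,-0.175,-0.04]
    - [-0.017,-0.226,-0.039]
  delta_rot:
    - [0,6,0]
    - [0,15,0]
    - [0,25,0]
    - [0,35,0]
    - [0,45,0]

```text
time_s: 17.0
tool_pos: [519.1, 171.2, 231.3]
orientation: [[0.736, 0.599, 0.315], [0.552, -0.801, 0.233], [0.391, 0.002, -0.92]]
ft_force: [-0.8, 1.0, -0.5]
gripper_width: 59.9
gripper_force: 30.0
```

Run:
```python
from h import *
where();print(arm.sense()["joints"])
goR(np.array([456,254,80.]),place(36.8,0),[.2,.4,.6,.8,1])
```

```text
17.0 up,lat,h [104.5 227.4 158.9] F up,lat,n [-0.3  1.3 -0.4] gw 59.9015206398185 29.99815327813849
[-17.179  -8.247  -0.853 116.271  -9.397  50.384 -66.595]
full [-0.06  -0.104  0.139] [ 0.1 -0.5  0.1] 0.6
[[-0.012, -0.021, 0.028], [-0.024, -0.042, 0.055], [-0.036, -0.063, 0.083], [-0.048, -0.084, 0.111], [-0.06, -0.104, 0.139]] [[0.0, -0.1, 0.0], [0.1, -0.2, 0.0], [0.1, -0.3, 0.0], [0.1, -0.4, 0.0], [0.1, -0.5, 0.1]]
```

Request:
play_rows:
  translation:
    - [-0.014,-0.025,0.02]
    - [-0.03,-0.052,0.045]
    - [-0.048,-0.08,0.075]
    - [-0.06,-0.1,0.11]
    - [-0.06,-0.104,0.139]
  delta_rot:
    - [0,-0.1,0]
    - [0,-0.2,0]
    - [0,-0.3,0]
    - [0,-0.5,0]
    - [0,-0.5,0]

```text
time_s: 17.62
tool_pos: [454.9, 252.5, 77.1]
orientation: [[0.741, 0.6, 0.301], [0.557, -0.8, 0.224], [0.375, 0.002, -0.927]]
ft_force: [0.8, -0.5, -1.4]
gripper_width: 59.9
gripper_force: 30.0
```

Run:
```python
from h import *
where();print(arm.sense()["joints"],arm.sense()["tool_pos"])
goR(np.array([456,254,34.]),place(36.8,0),[1])
for nm in("scene","side"): cv2.imwrite(f"pics/{nm}7.png",read_camera(nm))
# tray centre from the side view against where it was
for nm in("scene","side"):
    a,b=cv2.imread(f"pics/{nm}0.png"),cv2.imread(f"pics/{nm}7.png")
    for im in(a,b):
        m=cv2.inRange(cv2.cvtColor(im,40),(100,150,60),(125,255,255));k=max(cv2.findContours(m,0,2)[0],key=cv2.contourArea);print(nm,cv2.boundingRect(k))
    c=calibration(nm);print("tin centre px",proj(c,np.array([456,254,80.])))
```

```text
17.625 up,lat,h [ -2.6 330.9  47.9] F up,lat,n [-1.2 -0.9 -0.8] gw 59.8787106687198 29.997684743721038
[-21.786  -1.219 -10.983 129.581  -3.385  29.652 -83.278] [454.901 252.473  77.071]
full [-0.015 -0.001  0.041] [0.1 0.5 0.1] 0.5
[[-0.015, -0.001, 0.041]] [[0.1, 0.5, 0.1]]
scene (363, 151, 81, 59)
scene (363, 151, 81, 59)
tin centre px [404.94  159.725]
side (288, 256, 115, 89)
side (288, 256, 116, 89)
tin centre px [349.578 270.088]
```

Request:
play_rows:
  translation:
    - [-0.004,0,0.012]
    - [-0.008,0,0.022]
    - [-0.011,0,0.03]
    - [-0.013,0,0.036]
    - [-0.015,0,0.04]
  delta_rot:
    - [0,0.3,0]
    - [0,0.5,0]
    - [0,0.5,0]
    - [0,0.5,0]
    - [0,0.5,0]

```text
time_s: 18.35
tool_pos: [457.2, 252.0, 34.9]
orientation: [[0.739, 0.599, 0.309], [0.553, -0.801, 0.229], [0.384, 0.002, -0.923]]
ft_force: [-0.9, -0.1, -2.0]
gripper_width: 60.0
gripper_force: 30.0
```

Request:
play_rows:
  translation:
    - [0,0,0.001]
    - [-0.001,0,0.0015]
    - [-0.001,0,0.0025]
    - [-0.001,0,0.003]
    - [-0.001,0,0.003]
  delta_rot:
    - [0,0,0]
    - [0,0,0]
    - [0,0,0]
    - [0,0,0]
    - [0,0,0]

```text
time_s: 18.98
tool_pos: [457.3, 252.2, 32.0]
orientation: [[0.739, 0.599, 0.309], [0.553, -0.801, 0.229], [0.384, 0.002, -0.923]]
ft_force: [0.5, 1.0, -3.0]
gripper_width: 59.7
gripper_force: 30.0
```

Request:
play_rows:
  translation:
    - [0,0,0.0005]
    - [0,0,0.001]
    - [-0.001,0,0.0015]
    - [-0.001,0,0.002]
    - [-0.001,0,0.002]
  delta_rot:
    - [0,0,0]
    - [0,0,0]
    - [0,0,0]
    - [0,0,0]
    - [0,0,0]

```text
time_s: 19.6
tool_pos: [458.1, 252.7, 31.1]
orientation: [[0.738, 0.598, 0.311], [0.552, -0.801, 0.23], [0.387, 0.002, -0.922]]
ft_force: [-5.4, -4.1, 13.7]
gripper_width: 59.4
gripper_force: 30.0
```

The tin has touched down (14 N). I'll release it and back off.

Request:
play_rows:
  translation:
    - [0,0,0]
    - [0,0,0]
    - [0,0,0]
    - [0,0,0]
    - [0,0,0]
  delta_rot:
    - [0,0,0]
    - [0,0,0]
    - [0,0,0]
    - [0,0,0]
    - [0,0,0]
  grip: 0

```text
time_s: 20.23
tool_pos: [457.1, 252.1, 29.7]
orientation: [[0.739, 0.599, 0.309], [0.553, -0.801, 0.229], [0.384, 0.002, -0.923]]
ft_force: [0.0, -0.2, -0.1]
gripper_width: 86.5
gripper_force: 0.0
```

Request:
play_rows:
  translation:
    - [0,0,0]
    - [0,0,-0.015]
    - [0,0,-0.045]
    - [0,0,-0.09]
    - [0,0,-0.14]
  delta_rot:
    - [0,0,0]
    - [0,0,0]
    - [0,0,0]
    - [0,0,0]
    - [0,0,0]

```text
time_s: 20.85
tool_pos: [413.0, 219.6, 159.8]
orientation: [[0.739, 0.599, 0.308], [0.553, -0.801, 0.228], [0.383, 0.001, -0.924]]
ft_force: [1.5, 0.2, 0.1]
gripper_width: 87.1
gripper_force: 0.0
```

Run:
```python
from h import *
where()
ims={nm:read_camera(nm) for nm in("scene","side")}
a=ims["scene"][140:270,240:450]
c=calibration("scene")
# brass pixels in the lid, tin pixels in the tray, other things unmoved
b0=cv2.imread("pics/scene0.png");h=cv2.cvtColor(ims["scene"],40)
P=np.array([proj(c,bed(*x)) for x in((140,-35,21),(140,35,21),(0,35,21),(0,-35,21))]).round().astype(np.int32);print(P.tolist())
m=np.zeros((400,640),np.uint8);cv2.fillPoly(m,[P],255)
br=cv2.inRange(h,(15,70,50),(35,255,255))&m
k,l,st,ce=cv2.connectedComponentsWithStats(br);print("brass",[(s_[4],e.round(1)) for s_,e in zip(st[1:],ce[1:])])
t=cv2.inRange(h,(0,0,90),(180,60,255))[155:205,366:440];ys,xs=np.nonzero(t);print("tin px",len(xs),xs.mean()+366,ys.mean()+155, proj(c,np.array([456,254,30.])))
for nm,(x,y,w,hh) in {"scale":(160,160,75,65),"driver":(160,240,85,45),"bottle":(403,205,38,60)}.items():
    print(nm,(cv2.absdiff(b0,ims["scene"])[y:y+hh,x:x+w].max(2)>60).sum())
cv2.imwrite("pics/c8.png",cv2.resize(a,None,fx=3.6,fy=3.6,interpolation=2))
```

```text
20.85 up,lat,h [ 93.6 329.6  68.8] F up,lat,n [-0.9 -0.8  1. ] gw 87.05753564913584 0.0
[[261, 179], [285, 165], [313, 217], [291, 232]]
brass [(np.int32(48), array([303.6, 218.4]))]
tin px 1558 403.58793324775354 175.08151476251604 [402.357 173.554]
scale 0
driver 0
bottle 0
```

Run:
```python
from h import *
im=read_camera("scene");c=calibration("scene");br=cv2.inRange(cv2.cvtColor(im,40),(15,70,50),(35,255,255))[205:235,285:320]
for y,x in np.argwhere(br)[[0,-1]]: pass
pts=np.argwhere(br)
L=[]
for y,x in pts:
    o,dd=ray(c,(x+285,y+205));q=bed(0,0,8);k=((q-o)@n)/(dd@n);v=o+k*dd-(O+50*ux+45*uz);L.append((-v@d,v@uy))
L=np.array(L);print("up,lat range in lid",L.min(0),L.max(0))
print(arm.finish_job())
```

```text
up,lat range in lid [1.972 4.405] [13.427 31.448]
the job is handed in; nothing more can be done
None
```

The job is handed in at about 21 s of the 58 s allowed. The lid lies open side up on the stand against the stop, and the tin body is in the tray. The spacers show only as one merged brass patch at the lid's low end, about the size of two, so I did not see them separately. The scale, bottle and screwdriver are unmoved. The hand-in gave back no verdict.

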